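# Hang the dipping baskets to drip, largest first

## Robot

A 7-joint arm with a two-finger parallel gripper is mounted at the origin on a cart in front of the work surface, level with it; the furniture and walls round the work are solid. World frame = base frame: x ahead of the robot, y to its left, z up, the work surface at z = 0. Lengths are in m, angles in degrees, forces in N, time in s.
With the tool pointing down it reaches from about 0.4 to 0.85 m from the base axis. Payload 10.4 kg.
Tool frame: the origin (TCP) lies midway between the tips of the shut fingers; the grasp point (between the pads) lies 19 mm behind it (ctrl.grip_point_offset is the distance from the TCP to the grasp point, in m); z points along the fingers, y is the line along which they close (so a half turn about z gives the same grasp; the last joint's range is limited). The gripper opens to 87 mm and grips with 3 to 60 N. Pads are 19 mm wide; open, the fingers measure 117 mm over their backs; the gripper's body (75 mm by 190 mm) begins 51 mm behind the grasp point.
Start: joints at [68.663, 19.034, -3.707, 83.658, 1.238, 77.344, -5.071], TCP at [0.214, -0.587, 0.223] pointing down, gripper open.
Joint ranges: [-148.97, 148.97], [-28.65, 121.19], [-84.17, 76.75], [9.2, 138.47], [-72.65, 252.65], [3.7, 117.97], [-149.18, 149.18]. Speed limits (degrees/s): [127.2, 127.2, 159.86, 159.86, 180, 180, 180].

## Interface

Orientations are given as a 3x3 rotation matrix whose columns are the frame's x, y, z axes.
In Python, from bench import get_state, eyes, job, models, ctrl gives the robot as it stands.
- The arm moves only by the tool move_arm, never from a script. Its argument "moves" is a list of rows, each an object with "travel": the shift along the tool's x, y, z in mm, a list of three; "twist": the turn, a rotation vector about the tool's x, y, z in degrees, a list of three; "claw": the gripper command: -1 is fully open, 1 is shut, values between are in proportion. In form: [{"travel": [tx, ty, tz], "twist": [rx, ry, rz], "claw": claw}, ...]. A call has 1 to 12 rows; each row is the pose to reach, as a shift and turn from the pose commanded when the call began, along the tool's axes at that moment; what a row does not reach only later rows make up. A row lasts 1/8 s, in which the tool goes at most 62.5 mm and 10.7 degrees, less where a joint would pass 70% of its speed; a pose out of reach is approached as far as the arm can. A call with a gripper value outside its range is refused whole. The fingers move at their own pace and stop on an object; "newtons" is the grip in N (left out, the last holds). Time passes only in rows, so rows that repeat a pose let the fingers close. It gives the time, the measured TCP pose, the force, the opening and the grip force at its end, in the units of the state.
- get_state(): the state, without advancing time (a new reading comes with each control period).
- eyes.grab_frame(name): name is "side" or "top"; returns the picture (420x560x3 uint8, red, green, blue); there is no depth.
- eyes.camera_info(name): a dict with "intrinsics" (3x3 intrinsics, pixels), "R" (3x3) and "t" (3): a world point X has camera coordinates R X + t. Camera axes: x right, y down, z forward; pixel columns grow to the right and rows downward; lengths in m; the calibration is good to about 2 mm. A picture is of the moment at which its call begins. camera_info takes no time and is no camera call.
- job.finish_job(): hands the job in; it is judged then, once.
Trained networks look in the newest picture that a camera, given by its name, has taken for a name from the list of things; names that differ only in an ending like _2 or _b are one class to them, and where a whole thing is asked for, a point or a joint stands for the part that bears it (a point fixed in the world has none). Each returns a list of dicts, best first, with "conf" (0 to 1); they miss things now and then, are a little off and sometimes report something else, mostly with a low value. They report only what shows in the picture. A call takes as long as a camera call. They do not tell look-alikes from the thing itself.
- models.look_for(target, camera): "location" ([x, y, z] in m, in world coordinates, good to about 4 mm: the middle of the surface that is visible of it).
- models.masks_of(target, camera): "region" (420x560 bool, what is visible of it).
- models.landmark_of(target, camera): "location" ([x, y, z] in m, in world coordinates, good to about 4 mm: a listed point, or the origin of a listed thing).
The state is a dict: "time_s": time; "joint_positions": joint angles; "qd": joint speeds; "effort": joint torques, N m; "eef_pos": TCP position; "tool_rot": TCP orientation; "force": force on the tool from outside, world axes, zero at the start; "moment": the same for the moment, N m; "grip_width": finger opening in m; "grip_force": force on a finger pad.
Only numpy, scipy, OpenCV 4.12 (cv2) and the standard library are available. Lean on these libraries where they do the work, as an engineer would, in place of code of your own. Each camera call takes 0.05 s, during which the arm holds its last target. There are 200 camera calls.

## Task

Hang the three steel dipping baskets by their eyes on the drip stand's one arm, largest first: the large one in the notch nearest the post, then the middle one in the next notch, then the small one in the notch nearest the tip. The notched strip has been clamped a little further in or out, so slide each basket's rod gently along it by feel until it drops fully into its notch, never leaning hard on the arm, and leave all three hanging free and still. Do not disturb the beaker, the weight or the tape.

Things in the scene. Friction and masses are not known exactly. Their poses are not given: they have to be found in the camera images.
- drip_stand: Fixed steel stand. Origin on the bench under its post, z up. Base 90 x 130 x 12 mm, post 16 mm thick (22 mm collar on top). One level arm runs from the post's top along the stand's -x, roughly towards the robot; on it an aluminium strip, 8 mm wide (y), flat top 250 mm above the bench, with three notches across it. No part of arm or strip lies under 236 mm.
- strip_line (a point): Point on the post's axis at the height of the strip's top (250 mm); axes as the stand's. The notches (7 mm long, 5 mm deep, square, 40 mm apart centre to centre) lie from here along -x: the first at 49 to 77 mm, the others 40 and 80 mm further out. The strip is clamped fast, but where exactly is not given: feel for it.
- free_tip (a point): Ball of 8 mm at the arm's lifted free end, 190 mm from the post's axis, top 251 mm above the bench. The strip ends 12 mm outward of the last notch and 26 mm inward of the first; beyond its ends the bare arm (6 mm rod) is 8 mm lower than the strip's top.
- basket_large: The large basket: perforated steel cup 60 mm wide, 45 mm high, about 150 g, with a rigid upright bail handle in its y-z plane. Origin: centre of its underside, z up. The handle's eye opens along x (both ways alike), 17 mm wide (y), 25 mm high. Above the eye stands a grip 12 (x) x 16 (y) mm, 189 to 231 mm above the underside.
- large_rod (a point): Middle of the 5 mm cross rod (along y) that is the upper edge of the large basket's eye, 187 mm above its underside; the basket hangs by it. On the strip's top its axis is 2.5 mm above that top; down in a notch 2.5 mm below it. Axes as the basket's.
- basket_middle: The middle basket: perforated steel cup 48 mm wide, 36 mm high, about 110 g, with a rigid upright bail handle in its y-z plane. Origin: centre of its underside, z up. The handle's eye opens along x (both ways alike), 17 mm wide (y), 25 mm high. Above the eye stands a grip 12 (x) x 16 (y) mm, 136 to 178 mm above the underside.
- middle_rod (a point): Middle of the 5 mm cross rod (along y) that is the upper edge of the middle basket's eye, 134 mm above its underside; the basket hangs by it. On the strip's top its axis is 2.5 mm above that top; down in a notch 2.5 mm below it. Axes as the basket's.
- basket_small: The small basket: perforated steel cup 38 mm wide, 28 mm high, about 80 g, with a rigid upright bail handle in its y-z plane. Origin: centre of its underside, z up. The handle's eye opens along x (both ways alike), 17 mm wide (y), 25 mm high. Above the eye stands a grip 12 (x) x 16 (y) mm, 92 to 134 mm above the underside.
- small_rod (a point): Middle of the 5 mm cross rod (along y) that is the upper edge of the small basket's eye, 90 mm above its underside; the basket hangs by it. On the strip's top its axis is 2.5 mm above that top; down in a notch 2.5 mm below it. Axes as the basket's.
- beaker: Bystander: empty glass beaker, 58 mm wide, 70 mm high, standing; origin under its centre.
- weight: Bystander: knobbed metal calibration weight, 30 mm wide, 47 mm high, standing; origin under its centre.
- tape: Bystander: roll of tape lying flat, 62 mm wide, 18 mm high; origin under its centre.
Mind the look-alikes: they are no part of the job. What is shaped like the basket_small but green is not meant.

How it is judged:
By the outcome, as a careful person would: the job done as asked, in the order asked, and still so for the second after the job is handed in, with the robot touching nothing.
It also fails if it takes over 72 s, if anything falls off the work surface, if the arm or the gripper's body presses on something with over 40 N, if the wrist force passes 120 N, or if a joint passes its speed limit or range.

## Working session

There is one attempt and no reset: what is moved stays moved. The work goes in short steps, Python scripts to look and compute and a tool call to move; the robot and the scene stay as the last step left them, time stands still between calls to the robot, and variables do not carry over. Pictures are saved under pics/ and viewed, at most 11 in all, crops included, and the job is handed in when it is done.

Besides the shell and the picture viewer there is one more tool, called by a JSON object that holds its "api" and its "payload", one argument or row to a line. move_arm: Moves the arm, as the interface text tells. Its arguments: {"type":"object","properties":{"moves":{"type":"array"},"newtons":{"type":"number"}},"required":["moves"]}

```bash
ls; mkdir -p pics; cat > h.py <<'E'
import numpy as np, cv2
from bench import get_state, eyes, job, models, ctrl
def save(cam,name):
    im=eyes.grab_frame(cam); cv2.imwrite(f'pics/{name}.png',cv2.cvtColor(im,cv2.COLOR_RGB2BGR)); return im
def proj(cam,X):
    c=eyes.camera_info(cam); p=np.array(c['intrinsics'])@(np.array(c['R'])@np.array(X)+np.array(c['t'])); return p[:2]/p[2]
def ray(cam,uv):
    c=eyes.camera_info(cam);R=np.array(c['R']);t=np.array(c['t'])
    d=R.T@np.linalg.inv(np.array(c['intrinsics']))@np.array([uv[0],uv[1],1.]); return -R.T@t,d/np.linalg.norm(d)
def atz(cam,uv,z):
    o,d=ray(cam,uv); return o+d*(z-o[2])/d[2]
def tri(u1,u2,c1='side',c2='top'):
    A=[];b=[]
    for c,u in((c1,u1),(c2,u2)):
        o,d=ray(c,u);P=np.eye(3)-np.outer(d,d);A.append(P);b.append(P@o)
    return np.linalg.solve(sum(A),sum(b))
E
python3 - <<'E'
from h import *
np.set_printoptions(precision=3,suppress=True)
a=save('side','s0');b=save('top','t0')
for c in('side','top'):
    i=eyes.camera_info(c);print(c,-np.array(i['R']).T@i['t'])
    for n in ['drip_stand','strip_line','free_tip','basket_large','large_rod','basket_middle','middle_rod','basket_small','small_rod','beaker','weight','tape']:
        for r in models.landmark_of(n,c): 
            if r['conf']>.3: print(c,n,round(r['conf'],2),np.array(r['location']),proj(c,r['location']).round())
s=get_state();print(s['time_s'],s['eef_pos'],s['tool_rot'],s['force'],ctrl.grip_point_offset)
E
```

```text
pics
side [ 0.293 -0.963  0.821]
side drip_stand 0.82 [ 0.633 -0.022  0.001] [318. 250.]
side strip_line 0.55 [ 0.638 -0.021  0.249] [326. 173.]
side strip_line 0.48 [0.386 0.085 0.   ] [225. 238.]
side free_tip 0.91 [ 0.442 -0.035  0.25 ] [250. 183.]
side basket_large 0.88 [0.484 0.287 0.006] [247. 195.]
side large_rod 0.78 [0.485 0.281 0.186] [247. 147.]
side basket_middle 0.79 [ 0.544 -0.318  0.002] [317. 336.]
side middle_rod 0.96 [ 0.545 -0.317  0.137] [322. 293.]
side basket_small 0.91 [ 0.472 -0.41   0.001] [297. 377.]
side basket_small 0.89 [ 0.407 -0.368  0.007] [262. 364.]
side basket_small 0.63 [ 0.409 -0.282  0.002] [256. 334.]
side basket_small 0.45 [0.387 0.087 0.001] [225. 237.]
side small_rod 0.85 [ 0.467 -0.409  0.092] [296. 349.]
side small_rod 0.77 [ 0.41  -0.367  0.092] [264. 337.]
side small_rod 0.75 [ 0.412 -0.282  0.093] [257. 306.]
side beaker 0.59 [ 0.649 -0.219  0.   ] [347. 299.]
side weight 0.46 [ 0.41  -0.057 -0.   ] [241. 269.]
side tape 0.77 [0.385 0.083 0.003] [225. 237.]
top [ 0.421 -0.059  1.596]
top drip_stand 0.63 [ 0.634 -0.024  0.005] [278. 183.]
[... 289 characters left out ...]
[ 0.542 -0.311  0.135] [372. 207.]
top middle_rod 0.39 [ 0.634 -0.023  0.005] [278. 183.]
top basket_small 0.69 [ 0.474 -0.41  -0.001] [395. 231.]
top basket_small 0.56 [ 0.412 -0.372  0.004] [384. 250.]
top basket_small 0.54 [ 0.407 -0.283 -0.006] [357. 251.]
top small_rod 0.66 [ 0.465 -0.408  0.087] [401. 232.]
top small_rod 0.58 [ 0.409 -0.368  0.094] [389. 251.]
top small_rod 0.53 [ 0.406 -0.281  0.094] [361. 252.]
top beaker 0.62 [ 0.645 -0.212  0.003] [335. 179.]
top weight 0.57 [ 0.41  -0.054 -0.001] [287. 250.]
top tape 0.73 [0.387 0.083 0.001] [246. 257.]
1.3 [ 0.214 -0.587  0.223] [[ 0.939  0.343  0.   ]
 [ 0.343 -0.939 -0.   ]
 [ 0.     0.    -1.   ]] [-0.262  0.789 -0.215] 0.0187
```

```bash
python3 - <<'E'
import cv2,numpy as np
a=cv2.imread('pics/s0.png');b=cv2.imread('pics/t0.png')
A=cv2.resize(a[120:400,190:390],None,fx=2.1,fy=2.1,interpolation=cv2.INTER_CUBIC)
B=cv2.resize(b[140:290,130:430],(380,190),interpolation=cv2.INTER_CUBIC)
C=cv2.resize(b[200:270,340:420],(365,320),interpolation=cv2.INTER_CUBIC)
o=np.zeros((590,800,3),np.uint8);o[:588,:420]=A;o[:190,420:]=B;o[200:520,425:790]=C;cv2.imwrite('pics/c0.png',o)
E
```

```text
(no output)
```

View pics/c0.png

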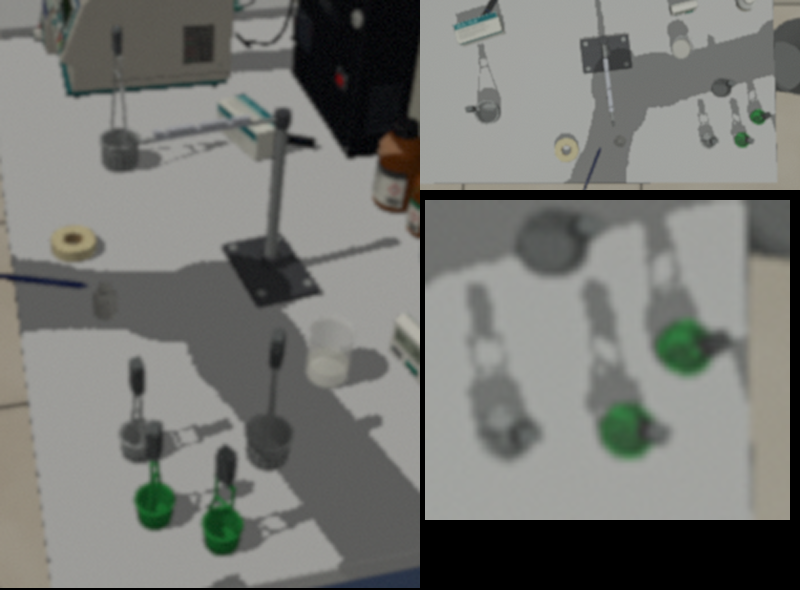

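```bash
python3 - <<'E'
from h import *
a=cv2.imread('pics/s0.png');b=cv2.imread('pics/t0.png')
o=np.zeros((600,800,3),np.uint8)
P=[([.485,.283,0],.231),([.545,-.317,0],.178),([.409,-.282,0],.134)]
for k,(p,h) in enumerate(P):
    for im,c,x0,w,hh in((a,'side',0,160,198),(b,'top',160,240,198)):
        u=proj(c,p);v=proj(c,[p[0],p[1],h]);m=(u+v)/2
        W,H=(int(w/(4.5 if k!=0 else 3.8)),int(hh/(4.5 if k!=0 else 3.8)))if c=='side' else (48,40)
        r=cv2.getRectSubPix(im,(W,H),tuple(m.astype(np.float32)))
        r=cv2.resize(r,(w*1,hh),interpolation=cv2.INTER_CUBIC)
        o[k*200:k*200+hh,x0:x0+w]=r
        if c=='top': print(k,'top crop origin',m-np.array([W,H])/2,'scale',w/W)
        else: print(k,'side crop origin',m-np.array([W,H])/2,'scale',w/W)
u=proj('top',[.54,-.03,.25]);r=cv2.getRectSubPix(b,(40,60),tuple(u.astype(np.float32)))
o[:,400:800]=cv2.resize(r,(400,600),interpolation=cv2.INTER_CUBIC);print(u-[20,30])
cv2.imwrite('pics/c1.png',o)
for c in('side','top'): print(eyes.camera_info(c)['intrinsics'],eyes.camera_info(c)['R'])
E
```

```text
0 side crop origin [225.77457885 139.0245701 ] scale 3.8095238095238093
0 top crop origin [153.05729525 206.31300259] scale 5.0
1 side crop origin [303.30326342 285.65435711] scale 4.571428571428571
1 top crop origin [347.58811584 186.8774367 ] scale 5.0
2 side crop origin [238.05774806 291.18712566] scale 4.571428571428571
2 top crop origin [335.84089798 230.69369772] scale 5.0
[258.32491442 174.4254316 ]
[[456.73483539   0.         279.69927601]
 [  0.         456.73483539 211.5683726 ]
 [  0.           0.           1.        ]] [[ 0.97477287 -0.22237293  0.01918651]
 [-0.11176792 -0.56072222 -0.82042582]
 [ 0.1931988   0.79758439 -0.57143098]]
[[482.47219301   0.         280.56145557]
 [  0.         482.47219301 208.63771067]
 [  0.           0.           1.        ]] [[-0.0022788  -0.99984846 -0.01725869]
 [-0.99684721  0.00364012 -0.07926156]
 [ 0.07931238  0.01702366 -0.99670444]]
```

View pics/c1.png

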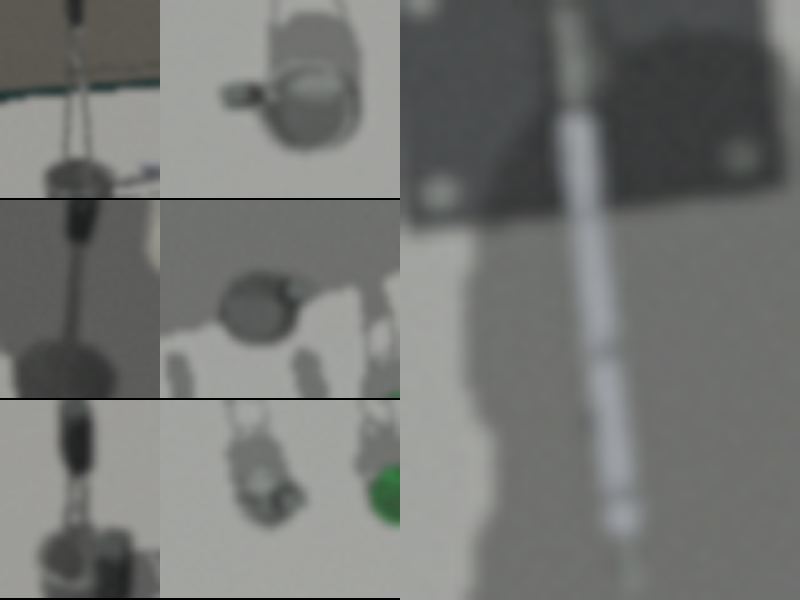

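```bash
python3 - <<'E'
from h import *
np.set_printoptions(precision=4,suppress=True)
o=np.array([258.325,174.425])
f=lambda x,y:o+np.array([(x-400)/10-.45,y/10-.45])
p=[atz('top',f(*q),.25) for q in((578,110),(623,530),(588,205),(604,350),(620,495))]
for q in p: print(q)
d=p[0]-p[1];print(np.linalg.norm(d),np.degrees(np.arctan2(d[1],d[0])))
for c in('side','top'):
  save(c,'x')
  for n in('free_tip','strip_line','drip_stand'):
    for k in range(2):
      for r in models.landmark_of(n,c)[:1]: print(c,n,r['conf'],r['location'])
# sub-pixel strip in side view: brightness ridge
im=cv2.imread('pics/s0.png',0).astype(float)
for dist in(80,110,140):
  X=np.array([.637,-.021,.25])-dist/1000*np.array([.996,.085,0]);u=proj('side',X);print(u,[int(im[int(u[1])+k,int(round(u[0]))]) for k in range(-6,7)])
for n,cc in(('middle_rod','side'),('small_rod','side'),('large_rod','side'),('large_rod','top')):
    print(n,[(round(r['conf'],2),np.round(r['location'],3)) for r in models.landmark_of(n,cc)])
print(get_state()['time_s'])
E
```

```text
[ 0.5949 -0.0227  0.25  ]
[ 0.4768 -0.035   0.25  ]
[ 0.568  -0.0254  0.25  ]
[ 0.5272 -0.0298  0.25  ]
[ 0.4866 -0.0342  0.25  ]
0.11871496182992118 5.988224210772206
side free_tip 0.82 [0.4432, -0.0353, 0.2496]
side free_tip 0.82 [0.4432, -0.0353, 0.2496]
side strip_line 0.84 [0.6392, -0.0193, 0.25]
side strip_line 0.84 [0.6392, -0.0193, 0.25]
side drip_stand 0.6 [0.6364, -0.0212, -0.0007]
side drip_stand 0.6 [0.6364, -0.0212, -0.0007]
top free_tip 0.79 [0.4482, -0.0416, 0.2478]
top free_tip 0.79 [0.4482, -0.0416, 0.2478]
top strip_line 0.76 [0.6326, -0.0188, 0.2493]
top strip_line 0.76 [0.6326, -0.0188, 0.2493]
top drip_stand 0.55 [0.6334, -0.0257, 0.0039]
top drip_stand 0.55 [0.6334, -0.0257, 0.0039]
[295.5097 176.7474] [139, 109, 81, 76, 92, 113, 132, 132, 107, 89, 85, 97, 119]
[283.9311 178.4559] [155, 156, 155, 155, 155, 156, 152, 143, 132, 113, 97, 106, 137]
[272.1895 180.1885] [156, 154, 156, 156, 155, 154, 149, 138, 108, 88, 86, 102, 131]
middle_rod [(0.83, array([ 0.543, -0.319,  0.134]))]
small_rod [(0.85, array([ 0.411, -0.366,  0.09 ])), (0.78, array([ 0.468, -0.405,  0.094])), (0.59, array([ 0.409, -0.28 ,  0.095]))]
large_rod [(0.59, array([0.489, 0.278, 0.182]))]
large_rod [(0.58, array([0.481, 0.283, 0.188]))]
2.2
```

```bash
cat >> h.py <<'E'
def plan(*wps):
    """waypoints (x,y,z,yaw) m/deg -> travel mm and twist z in current tool axes"""
    s=get_state();R=np.array(s['tool_rot']);p=np.array(s['eef_pos'])
    y0=np.degrees(np.arctan2(R[1,0],R[0,0]))
    print('t',s['time_s'],'pos',p.round(4),'yaw',round(y0,2),'tilt',R[:,2].round(4),'F',np.round(s['force'],2),'w',s['grip_width'],s['grip_force'])
    for w in wps: print(w,'travel',(R.T@(np.array(w[:3])-p)*1000).round(1),'twz',round(y0-w[3],1))
E
python3 -c "
from h import *
plan((.47,-.08,.33,12),(.485,.281,.29,12),(.485,.281,.201,12))"
```

```text
t 2.2 pos [ 0.2142 -0.5872  0.2226] yaw 20.04 tilt [ 1.e-04 -1.e-04 -1.e+00] F [-0.82  0.45  0.14] w 0.0866825047642454 0.0
(0.47, -0.08, 0.33, 12) travel [ 414.1 -388.8 -107.5] twz 8.0
(0.485, 0.281, 0.29, 12) travel [ 551.9 -722.8  -67.5] twz 8.0
(0.485, 0.281, 0.201, 12) travel [ 551.9 -722.8   21.5] twz 8.0
```

{"api": "move_arm", "payload": {
  "moves": [
    {"travel":[0,0,-60],"twist":[0,0,0],"claw":-1},
    {"travel":[40,-30,-107],"twist":[0,0,4],"claw":-1},
    {"travel":[414,-389,-107],"twist":[0,0,8],"claw":-1},
    {"travel":[414,-389,-107],"twist":[0,0,8],"claw":-1},
    {"travel":[414,-389,-107],"twist":[0,0,8],"claw":-1},
    {"travel":[414,-389,-107],"twist":[0,0,8],"claw":-1},
    {"travel":[414,-389,-107],"twist":[0,0,8],"claw":-1},
    {"travel":[414,-389,-107],"twist":[0,0,8],"claw":-1},
    {"travel":[414,-389,-107],"twist":[0,0,8],"claw":-1},
    {"travel":[414,-389,-107],"twist":[0,0,8],"claw":-1},
    {"travel":[552,-723,-90],"twist":[0,0,8],"claw":-1},
    {"travel":[552,-723,-90],"twist":[0,0,8],"claw":-1}
  ]
}}

```text
time_s: 3.7
eef_pos: [0.4679, 0.0263, 0.3239]
tool_rot: [[0.978, 0.209, 0.001], [0.209, -0.978, -0.0], [0.001, 0.0, -1.0]]
force: [0.7, -0.8, -0.3]
grip_width: 0.087
grip_force: 0.0
```

```bash
python3 -c "
from h import *
plan((.485,.281,.30,12))"
```

```text
t 3.7 pos [0.4679 0.0263 0.3239] yaw 12.04 tilt [ 6.e-04 -2.e-04 -1.e+00] F [ 0.65 -0.76 -0.27] w 0.08702142824019991 0.0
(0.485, 0.281, 0.3, 12) travel [  69.8 -245.6   23.9] twz 0.0
```

{"api": "move_arm", "payload": {
  "moves": [
    {"travel":[70,-246,24],"twist":[0,0,0],"claw":-1},
    {"travel":[70,-246,24],"twist":[0,0,0],"claw":-1},
    {"travel":[70,-246,24],"twist":[0,0,0],"claw":-1},
    {"travel":[70,-246,24],"twist":[0,0,0],"claw":-1},
    {"travel":[70,-246,24],"twist":[0,0,0],"claw":-1},
    {"travel":[70,-246,24],"twist":[0,0,0],"claw":-1}
  ]
}}

```text
time_s: 4.45
eef_pos: [0.4851, 0.2795, 0.2996]
tool_rot: [[0.978, 0.209, -0.001], [0.209, -0.978, -0.0], [-0.001, 0.0, -1.0]]
force: [0.1, 0.7, 0.5]
grip_width: 0.0872
grip_force: 0.0
```

```bash
python3 - <<'E'
from h import *
plan((.485,.281,.2,12))
a=save('side','s1');b=save('top','t1')
o=np.zeros((600,800,3),np.uint8)
for im,c,x0 in((a,'side',0),(b,'top',400)):
    im=cv2.cvtColor(im,cv2.COLOR_RGB2BGR); 
    u=proj(c,[.485,.281,.2]);r=cv2.getRectSubPix(im,(80,120),tuple(u.astype(np.float32)))
    r=cv2.resize(r,(400,600),interpolation=cv2.INTER_CUBIC)
    for X in([.485,.281,.2],[.485,.281,.231],[.485,.281,.045],get_state()['eef_pos']):
        v=(proj(c,X)-u)*5+[200,300];cv2.circle(r,tuple(int(q) for q in v),2,(0,0,255),-1)
    o[:,x0:x0+400]=r
cv2.imwrite('pics/c2.png',o)
E
```

```text
t 4.45 pos [0.4851 0.2795 0.2996] yaw 12.09 tilt [-5.e-04 -2.e-04 -1.e+00] F [0.06 0.66 0.5 ] w 0.08716683451011345 0.0
(0.485, 0.281, 0.2, 12) travel [ 0.3 -1.5 99.6] twz 0.1
```

View pics/c2.png

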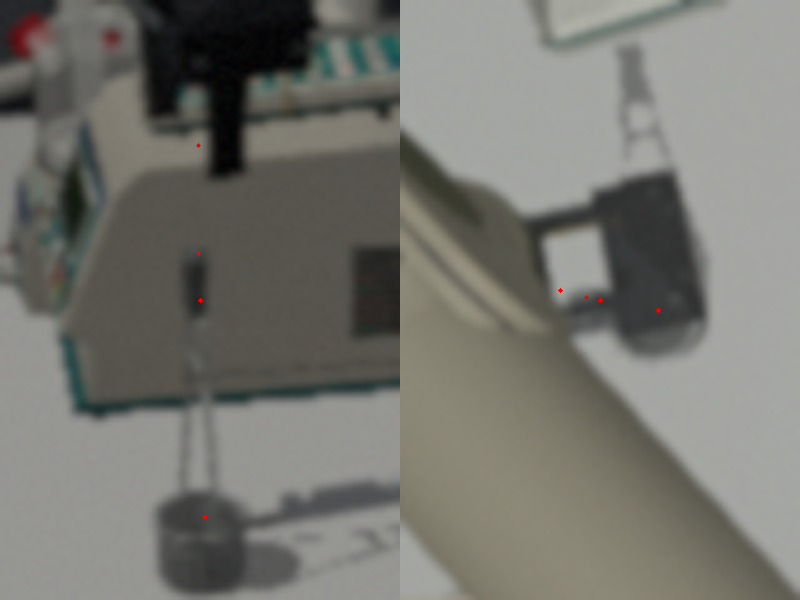

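{"api": "move_arm", "payload": {
  "moves": [
    {"travel":[-1,-2,40],"twist":[0,0,0],"claw":-1},
    {"travel":[-1,-2,75],"twist":[0,0,0],"claw":-1},
    {"travel":[-1,-2,98],"twist":[0,0,0],"claw":-1},
    {"travel":[-1,-2,98],"twist":[0,0,0],"claw":0.3},
    {"travel":[-1,-2,98],"twist":[0,0,0],"claw":0.6},
    {"travel":[-1,-2,98],"twist":[0,0,0],"claw":0.8},
    {"travel":[-1,-2,98],"twist":[0,0,0],"claw":1},
    {"travel":[-1,-2,98],"twist":[0,0,0],"claw":1},
    {"travel":[-1,-2,98],"twist":[0,0,0],"claw":1},
    {"travel":[-1,-2,98],"twist":[0,0,0],"claw":1}
  ],
  "newtons": 20
}}

```text
time_s: 5.8
eef_pos: [0.4837, 0.2812, 0.2018]
tool_rot: [[0.978, 0.209, 0.0], [0.209, -0.978, -0.0], [-0.0, 0.0, -1.0]]
force: [-0.6, -0.6, 0.2]
grip_width: 0.0245
grip_force: 0.0
```

{"api": "move_arm", "payload": {
  "moves": [
    {"travel":[0,0,0],"twist":[0,0,0],"claw":1},
    {"travel":[0,0,0],"twist":[0,0,0],"claw":1},
    {"travel":[0,0,0],"twist":[0,0,0],"claw":1}
  ]
}}

```text
time_s: 6.18
eef_pos: [0.4837, 0.2812, 0.2018]
tool_rot: [[0.978, 0.209, -0.0], [0.209, -0.978, -0.0], [-0.0, 0.0, -1.0]]
force: [-1.1, -0.1, -2.3]
grip_width: 0.0159
grip_force: 19.8
```

```bash
python3 -c "
from h import *
plan((.484,.281,.285,12),(.4246,-.0403,.285,5.9),(.4246,-.0403,.273,5.9))"
```

```text
t 6.175 pos [0.4837 0.2812 0.2018] yaw 12.04 tilt [-1.e-04 -1.e-04 -1.e+00] F [-1.13 -0.06 -2.25] w 0.01585095775534815 19.79818684514612
(0.484, 0.281, 0.285, 12) travel [  0.3   0.2 -83.2] twz 0.0
(0.4246, -0.0403, 0.285, 5.9) travel [-124.9  302.1  -83.2] twz 6.1
(0.4246, -0.0403, 0.273, 5.9) travel [-124.9  302.1  -71.2] twz 6.1
```

{"api": "move_arm", "payload": {
  "moves": [
    {"travel":[0,0,-30],"twist":[0,0,0],"claw":1},
    {"travel":[0,0,-83],"twist":[0,0,0],"claw":1},
    {"travel":[-20,45,-83],"twist":[0,0,1],"claw":1},
    {"travel":[-42,100,-83],"twist":[0,0,3],"claw":1},
    {"travel":[-65,155,-83],"twist":[0,0,4],"claw":1},
    {"travel":[-87,210,-83],"twist":[0,0,5],"claw":1},
    {"travel":[-108,260,-83],"twist":[0,0,6],"claw":1},
    {"travel":[-120,290,-83],"twist":[0,0,6],"claw":1},
    {"travel":[-125,302,-83],"twist":[0,0,6],"claw":1},
    {"travel":[-125,302,-71],"twist":[0,0,6],"claw":1},
    {"travel":[-125,302,-71],"twist":[0,0,6],"claw":1}
  ],
  "newtons": 25
}}

```text
time_s: 7.55
eef_pos: [0.4242, -0.0386, 0.2716]
tool_rot: [[0.994, 0.108, -0.002], [0.108, -0.994, 0.001], [-0.002, -0.001, -1.0]]
force: [0.6, 0.7, -1.3]
grip_width: 0.0158
grip_force: 24.8
```

```bash
python3 - <<'E'
from h import *
plan((.4246,-.0403,.273,5.9))
s=get_state();T=np.array(s['eef_pos'])
a=save('side','s2');b=save('top','t2')
for c in('side','top'):
  for n in('large_rod','free_tip'): print(c,n,[(round(r['conf'],2),np.round(r['location'],3)) for r in models.landmark_of(n,c)[:2]])
o=np.zeros((600,800,3),np.uint8)
for im,c,x0 in((a,'side',0),(b,'top',400)):
    im=cv2.cvtColor(im,cv2.COLOR_RGB2BGR); 
    u=proj(c,T-[0,0,.015]);r=cv2.getRectSubPix(im,(80,120),tuple(u.astype(np.float32)))
    r=cv2.resize(r,(400,600),interpolation=cv2.INTER_CUBIC)
    for X in(T-[0,0,.015],T,T-[0,0,.2]):
        v=(proj(c,X)-u)*5+[200,300];cv2.circle(r,tuple(int(q) for q in v),2,(0,0,255),-1)
    o[:,x0:x0+400]=r
cv2.imwrite('pics/c3.png',o)
E
```

```text
t 7.55 pos [ 0.4242 -0.0386  0.2716] yaw 6.17 tilt [-1.8e-03  7.0e-04 -1.0e+00] F [ 0.56  0.69 -1.34] w 0.01583573667969477 24.777334327809513
(0.4246, -0.0403, 0.273, 5.9) travel [ 0.2  1.7 -1.4] twz 0.3
side large_rod [(0.69, array([ 0.427, -0.046,  0.257])), (0.61, array([ 0.648, -0.216, -0.001]))]
side free_tip [(0.8, array([ 0.443, -0.037,  0.248]))]
top large_rod [(0.56, array([ 0.406, -0.28 , -0.004]))]
top free_tip []
```

View pics/c3.png

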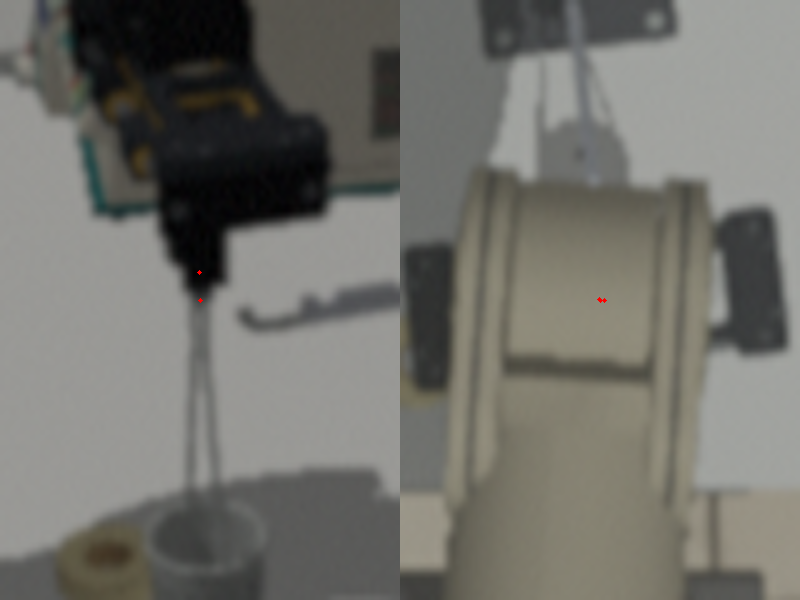

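```bash
python3 - <<'E'
from h import *
T=np.array(get_state()['eef_pos']);u=proj('side',T-[0,0,.015])
p=atz('side',u+[(242-200)/5,(313-300)/5],.247);print(p, 'line y',-.0350+.1042*(p[0]-.4768))
u=proj('top',T-[0,0,.015])
for q in((592,180),(574,20)): 
  p=atz('top',u+[(q[0]-600)/5,(q[1]-300)/5],.25);print(p,'line y',-.0350+.1042*(p[0]-.4768))
P=np.array([.6355,-.0185]);d=np.array([.9947,.1028])
w=[(*(P-s*d),z,5.9) for s,z in((195,.273),(150,.273),(83,.273))] if 0 else [(*(P-s/1000*d),z,5.9) for s,z in((212,.273),(180,.273),(83,.273),(83,.269))]
plan(*w)
E
```

```text
[ 0.44511455 -0.03743225  0.247     ] line y -0.038301623563598924
[ 0.49153937 -0.03536467  0.25      ] line y -0.03346415795572365
[ 0.5815029  -0.02545671  0.25      ] line y -0.02408995772577554
t 7.85 pos [ 0.4247 -0.0398  0.273 ] yaw 6.09 tilt [ 3.e-04 -1.e-04 -1.e+00] F [-0.62  0.06 -1.52] w 0.015685270478618125 24.77813716745004
(np.float64(0.4246236), np.float64(-0.0402936), 0.273, 5.9) travel [-0.1  0.5  0. ] twz 0.2
(np.float64(0.4564539999999999), np.float64(-0.037003999999999995), 0.273, 5.9) travel [31.9  0.6  0. ] twz 0.2
(np.float64(0.5529398999999999), np.float64(-0.027032399999999998), 0.273, 5.9) travel [1.289e+02 9.000e-01 1.000e-01] twz 0.2
(np.float64(0.5529398999999999), np.float64(-0.027032399999999998), 0.269, 5.9) travel [128.9   0.9   4.1] twz 0.2
```

{"api": "move_arm", "payload": {
  "moves": [
    {"travel":[12,1,0],"twist":[0,0,0],"claw":1},
    {"travel":[24,1,0],"twist":[0,0,0],"claw":1},
    {"travel":[36,1,0],"twist":[0,0,0],"claw":1},
    {"travel":[48,1,0],"twist":[0,0,0],"claw":1},
    {"travel":[48,1,0],"twist":[0,0,0],"claw":1}
  ]
}}

```text
time_s: 8.48
eef_pos: [0.473, -0.0359, 0.2726]
tool_rot: [[0.994, 0.106, -0.001], [0.106, -0.994, 0.001], [-0.0, -0.001, -1.0]]
force: [0.0, -0.1, -0.2]
grip_width: 0.0157
grip_force: 24.8
```

{"api": "move_arm", "payload": {
  "moves": [
    {"travel":[25,0,0],"twist":[0,0,0],"claw":1},
    {"travel":[50,0,0],"twist":[0,0,0],"claw":1},
    {"travel":[72,0,0],"twist":[0,0,0],"claw":1},
    {"travel":[81,0,0],"twist":[0,0,0],"claw":1},
    {"travel":[81,0,0],"twist":[0,0,0],"claw":1},
    {"travel":[81,0,0],"twist":[0,0,0],"claw":1}
  ]
}}

```text
time_s: 9.22
eef_pos: [0.5523, -0.0277, 0.273]
tool_rot: [[0.994, 0.105, -0.0], [0.105, -0.994, -0.0], [-0.0, 0.0, -1.0]]
force: [-0.4, 0.0, -1.5]
grip_width: 0.0162
grip_force: 24.8
```

{"api": "move_arm", "payload": {
  "moves": [
    {"travel":[0,0,2],"twist":[0,0,0],"claw":1},
    {"travel":[0,0,4],"twist":[0,0,0],"claw":1},
    {"travel":[0,0,4],"twist":[0,0,0],"claw":1}
  ]
}}

```text
time_s: 9.6
eef_pos: [0.5527, -0.0278, 0.2687]
tool_rot: [[0.994, 0.105, -0.0], [0.105, -0.994, -0.0], [-0.0, 0.0, -1.0]]
force: [-0.2, 0.0, -1.0]
grip_width: 0.0156
grip_force: 24.8
```

{"api": "move_arm", "payload": {
  "moves": [
    {"travel":[0,0,1],"twist":[0,0,0],"claw":1},
    {"travel":[0,0,1.5],"twist":[0,0,0],"claw":1},
    {"travel":[0,0,1.5],"twist":[0,0,0],"claw":1}
  ]
}}

```text
time_s: 9.98
eef_pos: [0.5528, -0.0276, 0.2673]
tool_rot: [[0.994, 0.105, -0.0], [0.105, -0.994, -0.0], [-0.0, 0.0, -1.0]]
force: [0.3, -0.0, -1.6]
grip_width: 0.0157
grip_force: 24.8
```

{"api": "move_arm", "payload": {
  "moves": [
    {"travel":[0,0,0.7],"twist":[0,0,0],"claw":1},
    {"travel":[0,0,1],"twist":[0,0,0],"claw":1},
    {"travel":[0,0,1],"twist":[0,0,0],"claw":1}
  ]
}}

```text
time_s: 10.35
eef_pos: [0.553, -0.0276, 0.2667]
tool_rot: [[0.994, 0.105, 0.001], [0.105, -0.994, -0.0], [0.001, 0.0, -1.0]]
force: [-0.5, 1.3, 2.9]
grip_width: 0.0155
grip_force: 24.8
```

{"api": "move_arm", "payload": {
  "moves": [
    {"travel":[0,0,0.7],"twist":[0,0,0],"claw":1},
    {"travel":[0,0,0.7],"twist":[0,0,0],"claw":1}
  ]
}}

```text
time_s: 10.6
eef_pos: [0.5531, -0.0276, 0.2666]
tool_rot: [[0.994, 0.105, 0.001], [0.105, -0.994, -0.0], [0.001, 0.0, -1.0]]
force: [-2.2, -0.3, 7.0]
grip_width: 0.0158
grip_force: 24.8
```

{"api": "move_arm", "payload": {
  "moves": [
    {"travel":[1,0,-0.6],"twist":[0,0,0],"claw":1},
    {"travel":[2.5,0,-0.6],"twist":[0,0,0],"claw":1},
    {"travel":[4,0,-0.6],"twist":[0,0,0],"claw":1},
    {"travel":[4,0,-0.6],"twist":[0,0,0],"claw":1}
  ]
}}

```text
time_s: 11.1
eef_pos: [0.5566, -0.0273, 0.2666]
tool_rot: [[0.994, 0.105, -0.0], [0.105, -0.994, -0.0], [-0.001, 0.0, -1.0]]
force: [-5.0, -0.8, 6.1]
grip_width: 0.0159
grip_force: 24.8
```

{"api": "move_arm", "payload": {
  "moves": [
    {"travel":[1,0,0],"twist":[0,0,0],"claw":1},
    {"travel":[2,0,0],"twist":[0,0,0],"claw":1},
    {"travel":[3,0,0],"twist":[0,0,0],"claw":1},
    {"travel":[3,0,0],"twist":[0,0,0],"claw":1}
  ]
}}

```text
time_s: 11.6
eef_pos: [0.5595, -0.027, 0.2666]
tool_rot: [[0.994, 0.105, -0.001], [0.105, -0.994, -0.0], [-0.001, 0.0, -1.0]]
force: [-3.9, -0.8, 5.8]
grip_width: 0.0159
grip_force: 24.8
```

{"api": "move_arm", "payload": {
  "moves": [
    {"travel":[1,0,0],"twist":[0,0,0],"claw":1},
    {"travel":[2,0,0],"twist":[0,0,0],"claw":1},
    {"travel":[2,0,0],"twist":[0,0,0],"claw":1}
  ]
}}

```text
time_s: 11.98
eef_pos: [0.5616, -0.0268, 0.2666]
tool_rot: [[0.994, 0.105, -0.001], [0.105, -0.994, -0.0], [-0.001, 0.0, -1.0]]
force: [-4.0, -1.3, 5.9]
grip_width: 0.0158
grip_force: 24.8
```

{"api": "move_arm", "payload": {
  "moves": [
    {"travel":[1,0,-0.2],"twist":[0,0,0],"claw":1},
    {"travel":[2,0,-0.2],"twist":[0,0,0],"claw":1},
    {"travel":[2,0,-0.2],"twist":[0,0,0],"claw":1}
  ]
}}

```text
time_s: 12.35
eef_pos: [0.5639, -0.0265, 0.2661]
tool_rot: [[0.994, 0.105, -0.0], [0.105, -0.994, 0.0], [-0.0, -0.0, -1.0]]
force: [0.4, -0.4, -0.4]
grip_width: 0.0156
grip_force: 24.8
```

{"api": "move_arm", "payload": {
  "moves": [
    {"travel":[1,0,0],"twist":[0,0,0],"claw":1},
    {"travel":[2,0,0],"twist":[0,0,0],"claw":1},
    {"travel":[2,0,0],"twist":[0,0,0],"claw":1}
  ]
}}

```text
time_s: 12.72
eef_pos: [0.5659, -0.0263, 0.2664]
tool_rot: [[0.994, 0.105, -0.0], [0.105, -0.994, 0.0], [-0.0, -0.0, -1.0]]
force: [0.4, 0.5, -1.2]
grip_width: 0.0153
grip_force: 24.8
```

{"api": "move_arm", "payload": {
  "moves": [
    {"travel":[1,0,0],"twist":[0,0,0],"claw":1},
    {"travel":[2,0,0],"twist":[0,0,0],"claw":1},
    {"travel":[2,0,0],"twist":[0,0,0],"claw":1}
  ]
}}

```text
time_s: 13.1
eef_pos: [0.5678, -0.0261, 0.2664]
tool_rot: [[0.994, 0.105, -0.0], [0.105, -0.994, -0.0], [-0.0, 0.0, -1.0]]
force: [0.5, -0.5, -1.6]
grip_width: 0.0161
grip_force: 24.8
```

{"api": "move_arm", "payload": {
  "moves": [
    {"travel":[-2,0,0],"twist":[0,0,0],"claw":1},
    {"travel":[-2,0,1],"twist":[0,0,0],"claw":1},
    {"travel":[-2,0,1.5],"twist":[0,0,0],"claw":1},
    {"travel":[-2,0,1.5],"twist":[0,0,0],"claw":1}
  ]
}}

```text
time_s: 13.6
eef_pos: [0.5658, -0.0263, 0.2649]
tool_rot: [[0.994, 0.105, -0.0], [0.105, -0.994, -0.0], [-0.0, 0.0, -1.0]]
force: [0.4, -0.7, -1.4]
grip_width: 0.0159
grip_force: 24.8
```

{"api": "move_arm", "payload": {
  "moves": [
    {"travel":[0,0,1],"twist":[0,0,0],"claw":1},
    {"travel":[0,0,2.3],"twist":[0,0,0],"claw":1},
    {"travel":[0,0,2.3],"twist":[0,0,0],"claw":1}
  ]
}}

```text
time_s: 13.98
eef_pos: [0.5658, -0.0263, 0.2626]
tool_rot: [[0.994, 0.105, -0.0], [0.105, -0.994, -0.0], [-0.0, 0.0, -1.0]]
force: [0.4, -0.9, -1.1]
grip_width: 0.016
grip_force: 24.8
```

{"api": "move_arm", "payload": {
  "moves": [
    {"travel":[0,0,0.6],"twist":[0,0,0],"claw":1},
    {"travel":[0,0,0.6],"twist":[0,0,0],"claw":1}
  ]
}}

```text
time_s: 14.22
eef_pos: [0.5659, -0.0263, 0.2625]
tool_rot: [[0.994, 0.105, 0.0], [0.105, -0.994, -0.0], [0.0, 0.0, -1.0]]
force: [-1.6, 0.3, 2.8]
grip_width: 0.0158
grip_force: 24.8
```

{"api": "move_arm", "payload": {
  "moves": [
    {"travel":[0,0,0.6],"twist":[0,0,0],"claw":1},
    {"travel":[0,0,0.6],"twist":[0,0,0],"claw":1}
  ]
}}

```text
time_s: 14.48
eef_pos: [0.5659, -0.0262, 0.2623]
tool_rot: [[0.994, 0.105, 0.001], [0.105, -0.994, -0.0], [0.001, 0.001, -1.0]]
force: [-3.0, -1.1, 7.9]
grip_width: 0.0157
grip_force: 24.8
```

{"api": "move_arm", "payload": {
  "moves": [
    {"travel":[0,0,-0.9],"twist":[0,0,0],"claw":1},
    {"travel":[0,0,-0.9],"twist":[0,0,0],"claw":0.6},
    {"travel":[0,0,-0.9],"twist":[0,0,0],"claw":0.2},
    {"travel":[0,0,-0.9],"twist":[0,0,0],"claw":0.0},
    {"travel":[0,0,-0.9],"twist":[0,0,0],"claw":0.0},
    {"travel":[0,0,-10],"twist":[0,0,0],"claw":0.0},
    {"travel":[0,0,-40],"twist":[0,0,0],"claw":0.0},
    {"travel":[0,0,-75],"twist":[0,0,0],"claw":-1}
  ]
}}

```text
time_s: 15.48
eef_pos: [0.5656, -0.0263, 0.3377]
tool_rot: [[0.994, 0.105, -0.0], [0.105, -0.994, -0.0], [-0.0, -0.0, -1.0]]
force: [0.5, 0.1, 0.4]
grip_width: 0.0475
grip_force: 0.0
```

```bash
python3 - <<'E'
from h import *
plan((.545,-.18,.335,0),(.544,-.317,.245,-21),(.544,-.317,.148,-21))
a=save('side','s3');b=save('top','t3')
for c in('side',):
  for n in('large_rod','middle_rod','basket_middle'): print(c,n,[(round(r['conf'],2),np.round(r['location'],3)) for r in models.landmark_of(n,c)[:2]])
r=cv2.cvtColor(a[130:280,220:420],cv2.COLOR_RGB2BGR)
cv2.imwrite('pics/c4.png',cv2.resize(r,(800,600),interpolation=cv2.INTER_CUBIC))
E
```

```text
t 15.475 pos [ 0.5656 -0.0263  0.3377] yaw 6.04 tilt [-3.e-04 -0.e+00 -1.e+00] F [0.54 0.09 0.45] w 0.04748322367732645 0.0
(0.545, -0.18, 0.335, 0) travel [-36.6 150.7   2.7] twz 6.0
(0.544, -0.317, 0.245, -21) travel [-52.  286.8  92.7] twz 27.0
(0.544, -0.317, 0.148, -21) travel [-52.  286.8 189.7] twz 27.0
side large_rod [(0.58, array([ 0.568, -0.029,  0.247]))]
side middle_rod [(0.79, array([ 0.543, -0.314,  0.133]))]
side basket_middle [(0.75, array([ 0.543, -0.318,  0.001])), (0.51, array([0.388, 0.086, 0.001]))]
```

View pics/c4.png

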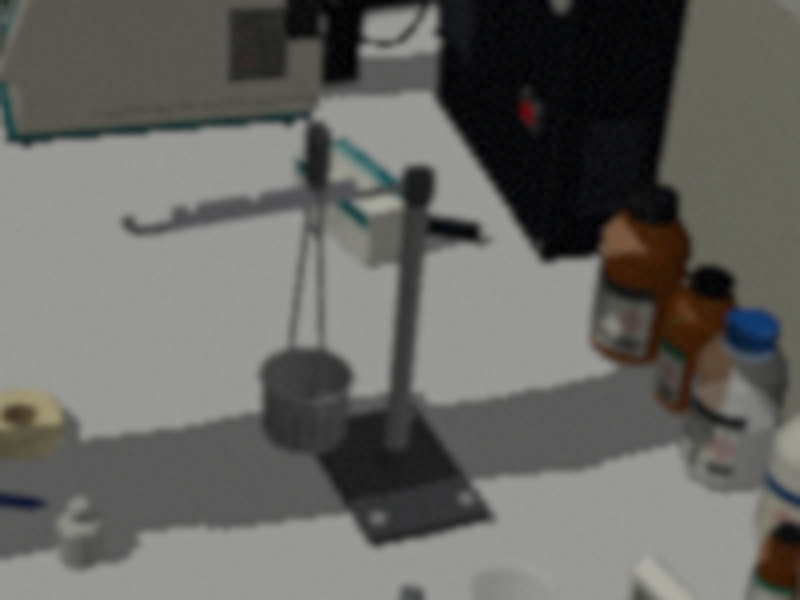

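{"api": "move_arm", "payload": {
  "moves": [
    {"travel":[-12,55,0],"twist":[0,0,5],"claw":-1},
    {"travel":[-25,110,0],"twist":[0,0,11],"claw":-1},
    {"travel":[-36,165,0],"twist":[0,0,17],"claw":-1},
    {"travel":[-45,220,20],"twist":[0,0,22],"claw":-1},
    {"travel":[-50,265,60],"twist":[0,0,27],"claw":-1},
    {"travel":[-52,287,100],"twist":[0,0,27],"claw":-1},
    {"travel":[-52,287,140],"twist":[0,0,27],"claw":-1},
    {"travel":[-52,287,140],"twist":[0,0,27],"claw":-1}
  ]
}}

```text
time_s: 16.73
eef_pos: [0.5421, -0.3164, 0.1926]
tool_rot: [[0.934, -0.358, -0.006], [-0.358, -0.934, 0.004], [-0.007, -0.001, -1.0]]
force: [0.2, 0.6, 0.5]
grip_width: 0.0871
grip_force: 0.0
```

```bash
python3 - <<'E'
from h import *
plan((.544,-.317,.1485,-21))
a=save('side','s4');b=save('top','t4')
for c in('side','top'):
  for n in('middle_rod','small_rod'): print(c,n,[(round(r['conf'],2),np.round(r['location'],3)) for r in models.landmark_of(n,c)[:3]])
o=np.zeros((600,800,3),np.uint8);p=np.array([.544,-.317,0])
for im,c,x0 in((a,'side',0),(b,'top',400)):
    im=cv2.cvtColor(im,cv2.COLOR_RGB2BGR); 
    u=proj(c,p+[0,0,.15]);r=cv2.getRectSubPix(im,(80,120),tuple(u.astype(np.float32)))
    r=cv2.resize(r,(400,600),interpolation=cv2.INTER_CUBIC)
    for z in(.134,.178,.036,.198):
        v=(proj(c,p+[0,0,z])-u)*5+[200,300];cv2.circle(r,tuple(int(q) for q in v),2,(0,0,255),-1)
    o[:,x0:x0+400]=r
cv2.imwrite('pics/c5.png',o)
E
```

```text
t 16.725 pos [ 0.5421 -0.3164  0.1926] yaw -20.97 tilt [-0.0063  0.0037 -1.    ] F [0.23 0.61 0.54] w 0.08708112858116787 0.0
(0.544, -0.317, 0.1485, -21) travel [ 2.3 -0.1 44.1] twz 0.0
side middle_rod [(0.79, array([ 0.542, -0.319,  0.134]))]
side small_rod [(0.9, array([ 0.469, -0.405,  0.095])), (0.8, array([ 0.409, -0.367,  0.092])), (0.79, array([ 0.414, -0.283,  0.093]))]
top middle_rod [(0.55, array([ 0.544, -0.315,  0.133]))]
top small_rod [(0.43, array([ 0.408, -0.282,  0.098]))]
```

View pics/c5.png

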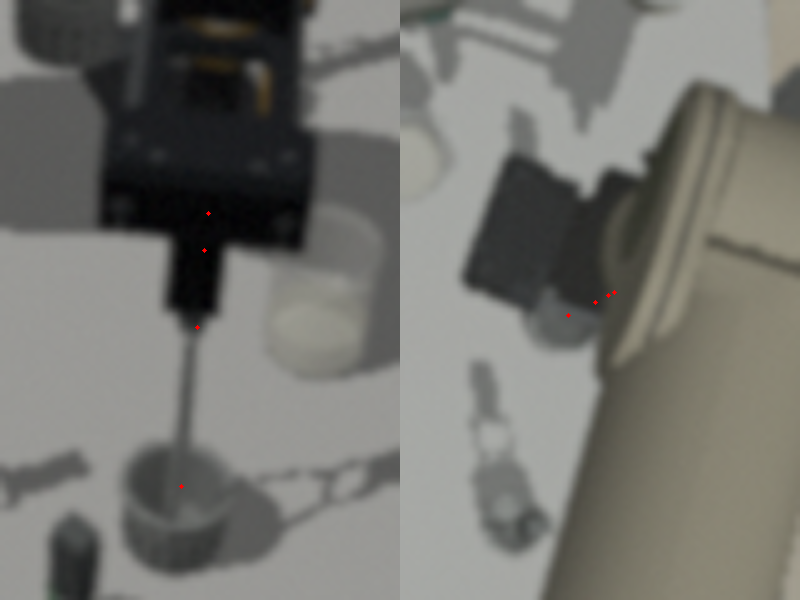

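{"api": "move_arm", "payload": {
  "moves": [
    {"travel":[0,0,25],"twist":[0,0,0],"claw":-1},
    {"travel":[0,0,47],"twist":[0,0,0],"claw":-1},
    {"travel":[0,0,47],"twist":[0,0,0],"claw":0.3},
    {"travel":[0,0,47],"twist":[0,0,0],"claw":0.6},
    {"travel":[0,0,47],"twist":[0,0,0],"claw":1},
    {"travel":[0,0,47],"twist":[0,0,0],"claw":1},
    {"travel":[0,0,47],"twist":[0,0,0],"claw":1},
    {"travel":[0,0,47],"twist":[0,0,0],"claw":1},
    {"travel":[0,0,47],"twist":[0,0,0],"claw":1},
    {"travel":[0,0,47],"twist":[0,0,0],"claw":1},
    {"travel":[0,0,47],"twist":[0,0,0],"claw":1},
    {"travel":[0,0,47],"twist":[0,0,0],"claw":1}
  ],
  "newtons": 25
}}

```text
time_s: 18.52
eef_pos: [0.5442, -0.3172, 0.1494]
tool_rot: [[0.934, -0.358, -0.0], [-0.358, -0.934, 0.0], [-0.0, 0.0, -1.0]]
force: [-0.2, -0.0, -1.4]
grip_width: 0.0164
grip_force: 25.0
```

```bash
python3 -c "
from h import *
P=np.array([.6355,-.0195]);d=np.array([.9947,.1028])
e=[(*(P-s/1000*d),z,5.9) for s,z in((212,.275),)]
plan((.544,-.317,.275,-21),(.43,-.2,.29,-5),*e)"
```

```text
t 18.525 pos [ 0.5442 -0.3172  0.1494] yaw -20.96 tilt [-1.e-04  0.e+00 -1.e+00] F [-0.19 -0.02 -1.38] w 0.016394042770475344 24.992588188688387
(0.544, -0.317, 0.275, -21) travel [-3.000e-01 -1.000e-01 -1.256e+02] twz 0.0
(0.43, -0.2, 0.29, -5) travel [-148.6  -68.5 -140.6] twz -16.0
(np.float64(0.4246236), np.float64(-0.0412936), 0.275, 5.9) travel [-210.4 -214.8 -125.6] twz -26.9
```

{"api": "move_arm", "payload": {
  "moves": [
    {"travel":[0,0,-50],"twist":[0,0,0],"claw":1},
    {"travel":[0,0,-105],"twist":[0,0,0],"claw":1},
    {"travel":[-40,-18,-141],"twist":[0,0,-4],"claw":1},
    {"travel":[-90,-40,-141],"twist":[0,0,-10],"claw":1},
    {"travel":[-140,-65,-141],"twist":[0,0,-16],"claw":1},
    {"travel":[-170,-115,-141],"twist":[0,0,-20],"claw":1},
    {"travel":[-190,-165,-141],"twist":[0,0,-24],"claw":1},
    {"travel":[-205,-202,-141],"twist":[0,0,-27],"claw":1},
    {"travel":[-210,-215,-126],"twist":[0,0,-27],"claw":1},
    {"travel":[-210,-215,-125],"twist":[0,0,-27],"claw":1},
    {"travel":[-210,-215,-125],"twist":[0,0,-27],"claw":1}
  ]
}}

```text
time_s: 19.9
eef_pos: [0.425, -0.0427, 0.2743]
tool_rot: [[0.995, 0.103, -0.001], [0.103, -0.995, 0.0], [-0.001, -0.0, -1.0]]
force: [0.5, 0.2, -0.6]
grip_width: 0.0159
grip_force: 25.0
```

```bash
python3 - <<'E'
from h import *
a=save('side','s5')
P=np.array([.6355,-.0195]);d=np.array([.9947,.1028])
plan(*[(*(P-s/1000*d),z,5.9) for s,z in((212,.2735),(170,.2735),(122,.2735))])
T=np.array(get_state()['eef_pos'])
o=np.zeros((600,400,3),np.uint8)
im=cv2.cvtColor(a,cv2.COLOR_RGB2BGR);u=proj('side',T-[0,0,.015]);r=cv2.getRectSubPix(im,(80,120),tuple(u.astype(np.float32)))
r=cv2.resize(r,(400,600),interpolation=cv2.INTER_CUBIC);cv2.circle(r,(200,300),2,(0,0,255),-1);cv2.imwrite('pics/c6.png',r)
E
```

```text
t 19.95 pos [ 0.4251 -0.0427  0.2744] yaw 5.91 tilt [-3.e-04  3.e-04 -1.e+00] F [-0.04 -0.48 -1.35] w 0.016115978458297382 24.993220736650983
(np.float64(0.4246236), np.float64(-0.0412936), 0.2735, 5.9) travel [-0.3 -1.4  0.9] twz 0.0
(np.float64(0.46640099999999995), np.float64(-0.036976), 0.2735, 5.9) travel [41.7 -1.4  0.9] twz 0.0
(np.float64(0.5141465999999999), np.float64(-0.0320416), 0.2735, 5.9) travel [89.7 -1.4  0.9] twz 0.0
```

View pics/c6.png

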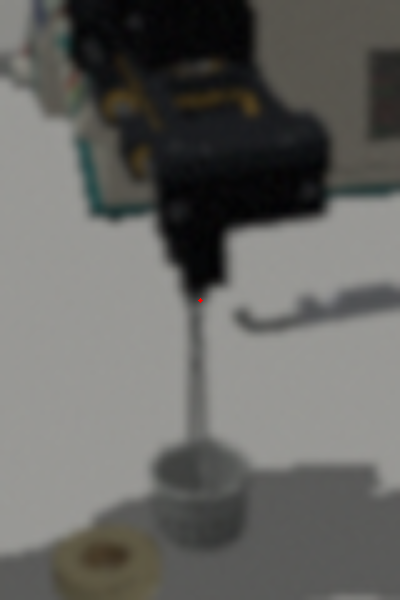

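{"api": "move_arm", "payload": {
  "moves": [
    {"travel":[12,-1.4,1],"twist":[0,0,0],"claw":1},
    {"travel":[24,-1.4,1],"twist":[0,0,0],"claw":1},
    {"travel":[36,-1.4,1],"twist":[0,0,0],"claw":1},
    {"travel":[52,-1.4,1],"twist":[0,0,0],"claw":1},
    {"travel":[75,-1.4,1],"twist":[0,0,0],"claw":1},
    {"travel":[91,-1.4,1],"twist":[0,0,0],"claw":1},
    {"travel":[91,-1.4,3],"twist":[0,0,0],"claw":1},
    {"travel":[91,-1.4,5],"twist":[0,0,0],"claw":1},
    {"travel":[91,-1.4,5],"twist":[0,0,0],"claw":1}
  ]
}}

```text
time_s: 21.08
eef_pos: [0.515, -0.0305, 0.2694]
tool_rot: [[0.994, 0.105, -0.0], [0.105, -0.994, -0.0], [-0.0, 0.0, -1.0]]
force: [1.3, -0.4, -0.9]
grip_width: 0.0162
grip_force: 25.0
```

{"api": "move_arm", "payload": {
  "moves": [
    {"travel":[0,0,0.8],"twist":[0,0,0],"claw":1},
    {"travel":[0,0,1.5],"twist":[0,0,0],"claw":1},
    {"travel":[0,0,1.5],"twist":[0,0,0],"claw":1}
  ]
}}

```text
time_s: 21.45
eef_pos: [0.5154, -0.0304, 0.268]
tool_rot: [[0.994, 0.105, 0.0], [0.105, -0.994, -0.0], [0.0, 0.0, -1.0]]
force: [0.6, 0.8, -1.1]
grip_width: 0.0162
grip_force: 25.0
```

{"api": "move_arm", "payload": {
  "moves": [
    {"travel":[0,0,0.6],"twist":[0,0,0],"claw":1},
    {"travel":[0,0,1],"twist":[0,0,0],"claw":1},
    {"travel":[0,0,1],"twist":[0,0,0],"claw":1}
  ]
}}

```text
time_s: 21.82
eef_pos: [0.5156, -0.0303, 0.2674]
tool_rot: [[0.994, 0.105, 0.001], [0.105, -0.994, -0.0], [0.001, 0.0, -1.0]]
force: [-1.4, -0.2, 3.9]
grip_width: 0.0161
grip_force: 25.0
```

{"api": "move_arm", "payload": {
  "moves": [
    {"travel":[0,0,0.5],"twist":[0,0,0],"claw":1},
    {"travel":[0,0,0.5],"twist":[0,0,0],"claw":1}
  ]
}}

```text
time_s: 22.08
eef_pos: [0.5157, -0.0303, 0.2672]
tool_rot: [[0.994, 0.105, 0.001], [0.105, -0.994, -0.0], [0.001, 0.0, -1.0]]
force: [-1.9, 0.3, 7.1]
grip_width: 0.016
grip_force: 25.0
```

{"api": "move_arm", "payload": {
  "moves": [
    {"travel":[1,0,-0.4],"twist":[0,0,0],"claw":1},
    {"travel":[2.5,0,-0.4],"twist":[0,0,0],"claw":1},
    {"travel":[4,0,-0.4],"twist":[0,0,0],"claw":1},
    {"travel":[5,0,-0.4],"twist":[0,0,0],"claw":1},
    {"travel":[5,0,-0.4],"twist":[0,0,0],"claw":1}
  ]
}}

```text
time_s: 22.7
eef_pos: [0.5199, -0.0299, 0.2672]
tool_rot: [[0.994, 0.105, -0.001], [0.105, -0.994, -0.001], [-0.001, 0.0, -1.0]]
force: [-5.3, -0.7, 7.7]
grip_width: 0.0159
grip_force: 25.0
```

{"api": "move_arm", "payload": {
  "moves": [
    {"travel":[1,0,0],"twist":[0,0,0],"claw":1},
    {"travel":[2,0,0],"twist":[0,0,0],"claw":1},
    {"travel":[2,0,0],"twist":[0,0,0],"claw":1}
  ]
}}

```text
time_s: 23.08
eef_pos: [0.5219, -0.0298, 0.2672]
tool_rot: [[0.994, 0.105, -0.001], [0.105, -0.994, -0.001], [-0.001, 0.001, -1.0]]
force: [-5.3, -0.2, 7.0]
grip_width: 0.0159
grip_force: 25.0
```

{"api": "move_arm", "payload": {
  "moves": [
    {"travel":[1,0,0],"twist":[0,0,0],"claw":1},
    {"travel":[2,0,0],"twist":[0,0,0],"claw":1},
    {"travel":[2,0,0],"twist":[0,0,0],"claw":1}
  ]
}}

```text
time_s: 23.45
eef_pos: [0.5239, -0.0296, 0.2672]
tool_rot: [[0.994, 0.105, -0.001], [0.105, -0.994, -0.001], [-0.001, 0.0, -1.0]]
force: [-5.4, -0.6, 7.4]
grip_width: 0.0157
grip_force: 25.0
```

{"api": "move_arm", "payload": {
  "moves": [
    {"travel":[1,0,-0.2],"twist":[0,0,0],"claw":1},
    {"travel":[2,0,-0.2],"twist":[0,0,0],"claw":1},
    {"travel":[2,0,-0.2],"twist":[0,0,0],"claw":1}
  ]
}}

```text
time_s: 23.82
eef_pos: [0.5264, -0.0291, 0.2668]
tool_rot: [[0.994, 0.105, -0.0], [0.105, -0.994, 0.0], [-0.0, -0.0, -1.0]]
force: [0.6, -0.1, -0.0]
grip_width: 0.0156
grip_force: 25.0
```

{"api": "move_arm", "payload": {
  "moves": [
    {"travel":[1,0,0],"twist":[0,0,0],"claw":1},
    {"travel":[1.5,0,0],"twist":[0,0,0],"claw":1},
    {"travel":[1.5,0,0],"twist":[0,0,0],"claw":1}
  ]
}}

```text
time_s: 24.2
eef_pos: [0.5279, -0.029, 0.267]
tool_rot: [[0.994, 0.105, -0.0], [0.105, -0.994, -0.0], [-0.0, 0.0, -1.0]]
force: [0.5, -1.3, -1.3]
grip_width: 0.0158
grip_force: 25.0
```

{"api": "move_arm", "payload": {
  "moves": [
    {"travel":[0,0,1],"twist":[0,0,0],"claw":1},
    {"travel":[0,0,2],"twist":[0,0,0],"claw":1},
    {"travel":[0,0,2],"twist":[0,0,0],"claw":1}
  ]
}}

```text
time_s: 24.58
eef_pos: [0.5278, -0.029, 0.2649]
tool_rot: [[0.994, 0.105, -0.0], [0.105, -0.994, -0.0], [-0.0, 0.0, -1.0]]
force: [-0.7, -1.4, -1.0]
grip_width: 0.0162
grip_force: 25.0
```

{"api": "move_arm", "payload": {
  "moves": [
    {"travel":[0,0,1],"twist":[0,0,0],"claw":1},
    {"travel":[0,0,1.8],"twist":[0,0,0],"claw":1},
    {"travel":[0,0,1.8],"twist":[0,0,0],"claw":1}
  ]
}}

```text
time_s: 24.95
eef_pos: [0.5279, -0.029, 0.2633]
tool_rot: [[0.994, 0.105, 0.0], [0.105, -0.994, -0.0], [0.0, 0.0, -1.0]]
force: [0.0, -0.7, -0.3]
grip_width: 0.0159
grip_force: 25.0
```

{"api": "move_arm", "payload": {
  "moves": [
    {"travel":[0,0,0.6],"twist":[0,0,0],"claw":1},
    {"travel":[0,0,0.6],"twist":[0,0,0],"claw":1}
  ]
}}

```text
time_s: 25.2
eef_pos: [0.528, -0.029, 0.2631]
tool_rot: [[0.994, 0.105, 0.001], [0.105, -0.994, -0.0], [0.001, 0.0, -1.0]]
force: [-0.6, 0.5, 4.5]
grip_width: 0.0162
grip_force: 25.0
```

{"api": "move_arm", "payload": {
  "moves": [
    {"travel":[0,0,-0.6],"twist":[0,0,0],"claw":1},
    {"travel":[0,0,-0.6],"twist":[0,0,0],"claw":0.6},
    {"travel":[0,0,-0.6],"twist":[0,0,0],"claw":0.2},
    {"travel":[0,0,-0.6],"twist":[0,0,0],"claw":0.0},
    {"travel":[0,0,-0.6],"twist":[0,0,0],"claw":0.0},
    {"travel":[0,0,-10],"twist":[0,0,0],"claw":0.0},
    {"travel":[0,0,-40],"twist":[0,0,0],"claw":0.0},
    {"travel":[0,0,-75],"twist":[0,0,0],"claw":-1},
    {"travel":[0,0,-75],"twist":[0,0,0],"claw":-1}
  ]
}}

```text
time_s: 26.32
eef_pos: [0.529, -0.0287, 0.3408]
tool_rot: [[0.994, 0.105, 0.005], [0.105, -0.994, -0.001], [0.005, 0.001, -1.0]]
force: [-0.4, 0.0, 0.1]
grip_width: 0.0562
grip_force: 0.0
```

```bash
python3 - <<'E'
from h import *
a=save('side','s6')
for n in('large_rod','middle_rod','small_rod'): print(n,[(round(r['conf'],2),np.round(r['location'],3)) for r in models.landmark_of(n,'side')[:3]])
plan((.47,-.16,.335,12),(.409,-.282,.2,18),(.409,-.282,.15,18))
r=cv2.cvtColor(a[150:350,220:420],cv2.COLOR_RGB2BGR);r=cv2.resize(r,(600,600),interpolation=cv2.INTER_CUBIC)
for z in(.0,.09,.134):
  v=(proj('side',[.409,-.282,z])-[220,150])*3;cv2.circle(r,tuple(int(q) for q in v),2,(0,0,255),-1)
cv2.imwrite('pics/c7.png',r)
E
```

```text
large_rod [(0.73, array([ 0.566, -0.032,  0.246]))]
middle_rod [(0.66, array([ 0.529, -0.031,  0.249]))]
small_rod [(0.97, array([ 0.414, -0.364,  0.09 ])), (0.94, array([ 0.467, -0.41 ,  0.089])), (0.61, array([ 0.414, -0.281,  0.092]))]
t 26.525 pos [ 0.5275 -0.0291  0.3369] yaw 6.04 tilt [-0.0012  0.     -1.    ] F [-0.57  0.06  0.44] w 0.07174239416678675 0.0
(0.47, -0.16, 0.335, 12) travel [-71.  124.1   2. ] twz -6.0
(0.409, -0.282, 0.2, 18) travel [-144.3  239.1  137.1] twz -12.0
(0.409, -0.282, 0.15, 18) travel [-144.3  239.1  187.1] twz -12.0
```

View pics/c7.png

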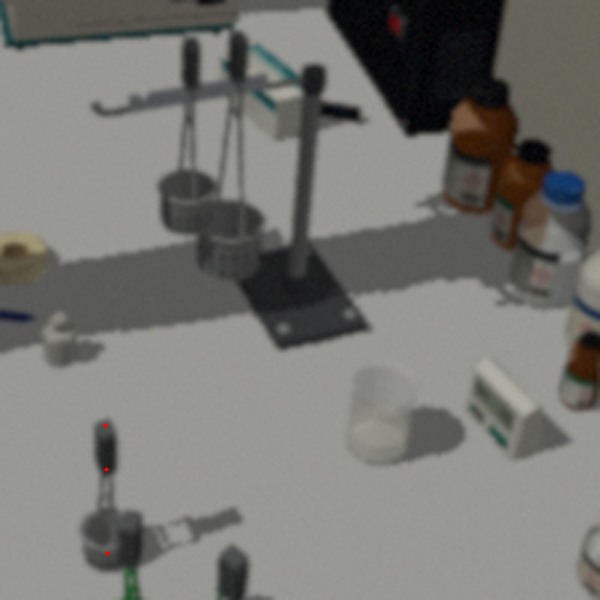

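{"api": "move_arm", "payload": {
  "moves": [
    {"travel":[-35,55,0],"twist":[0,0,-3],"claw":-0.1},
    {"travel":[-70,105,0],"twist":[0,0,-6],"claw":-0.1},
    {"travel":[-100,155,10],"twist":[0,0,-9],"claw":-0.1},
    {"travel":[-125,200,45],"twist":[0,0,-12],"claw":-0.1},
    {"travel":[-140,230,90],"twist":[0,0,-12],"claw":-0.1},
    {"travel":[-144,239,140],"twist":[0,0,-12],"claw":-0.1},
    {"travel":[-144,239,175],"twist":[0,0,-12],"claw":-0.1},
    {"travel":[-144,239,175],"twist":[0,0,-12],"claw":-0.1},
    {"travel":[-144,239,175],"twist":[0,0,-12],"claw":-0.1}
  ]
}}

```text
time_s: 27.65
eef_pos: [0.4105, -0.2819, 0.164]
tool_rot: [[0.951, 0.31, 0.001], [0.31, -0.951, -0.001], [0.001, 0.001, -1.0]]
force: [-0.3, 0.0, 1.1]
grip_width: 0.0476
grip_force: 0.0
```

```bash
python3 - <<'E'
from h import *
plan((.409,-.282,.1045,18))
a=save('side','s7')
print([(round(r['conf'],2),np.round(r['location'],3)) for r in models.landmark_of('small_rod','side')[:3]])
p=np.array([.409,-.282,0]);u=proj('side',p+[0,0,.1])
r=cv2.getRectSubPix(cv2.cvtColor(a,cv2.COLOR_RGB2BGR),(80,100),tuple(u.astype(np.float32)))
r=cv2.resize(r,(480,600),interpolation=cv2.INTER_CUBIC)
for z in(.019,.09,.134):
  v=(proj('side',p+[0,0,z])-u)*6+[240,300];cv2.circle(r,tuple(int(q) for q in v),2,(0,0,255),-1)
cv2.imwrite('pics/c8.png',r)
E
```

```text
t 27.65 pos [ 0.4105 -0.2819  0.164 ] yaw 18.06 tilt [ 1.1e-03 -7.0e-04 -1.0e+00] F [-0.27  0.    1.06] w 0.04764374841135272 0.0
(0.409, -0.282, 0.1045, 18) travel [-1.5 -0.5 59.5] twz 0.1
[(0.8, array([ 0.41 , -0.282,  0.093])), (0.77, array([ 0.413, -0.367,  0.095])), (0.62, array([ 0.466, -0.411,  0.093]))]
```

View pics/c8.png

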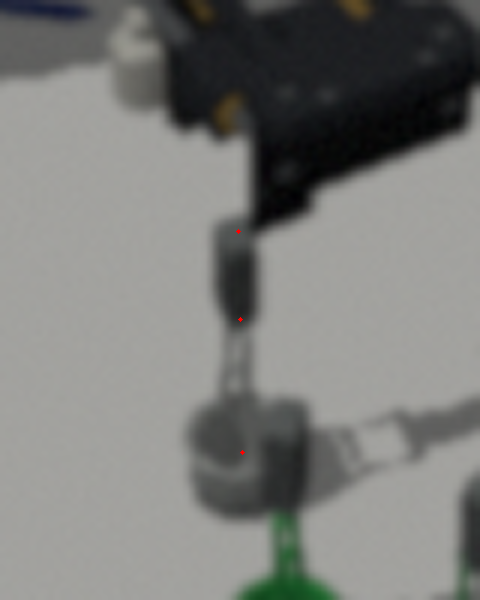

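{"api": "move_arm", "payload": {
  "moves": [
    {"travel":[-2,0,30],"twist":[0,0,0],"claw":-0.1},
    {"travel":[-2,0,57],"twist":[0,0,0],"claw":-0.1},
    {"travel":[-2,0,57],"twist":[0,0,0],"claw":0.2},
    {"travel":[-2,0,57],"twist":[0,0,0],"claw":0.5},
    {"travel":[-2,0,57],"twist":[0,0,0],"claw":1},
    {"travel":[-2,0,57],"twist":[0,0,0],"claw":1},
    {"travel":[-2,0,57],"twist":[0,0,0],"claw":1},
    {"travel":[-2,0,57],"twist":[0,0,0],"claw":1},
    {"travel":[-2,0,57],"twist":[0,0,0],"claw":1},
    {"travel":[-2,0,57],"twist":[0,0,0],"claw":1}
  ],
  "newtons": 25
}}

```text
time_s: 29.0
eef_pos: [0.4084, -0.2827, 0.1065]
tool_rot: [[0.951, 0.31, 0.001], [0.31, -0.951, -0.001], [0.001, 0.001, -1.0]]
force: [-1.5, 1.1, 5.6]
grip_width: 0.0167
grip_force: 25.0
```

```bash
python3 -c "
from h import *
P=np.array([.6355,-.0195]);d=np.array([.9947,.1028])
plan((.415,-.2,.285,10),*[(*(P-s/1000*d),z,5.9) for s,z in((212,.274),)])"
```

```text
t 29.0 pos [ 0.4084 -0.2827  0.1065] yaw 18.04 tilt [ 1.e-03 -8.e-04 -1.e+00] F [-1.48  1.1   5.61] w 0.01665138117088289 24.9930749223131
(0.415, -0.2, 0.285, 10) travel [  32.   -76.4 -178.5] twz 8.0
(np.float64(0.4246236), np.float64(-0.0412936), 0.274, 5.9) travel [  90.3 -224.3 -167.6] twz 12.1
```

{"api": "move_arm", "payload": {
  "moves": [
    {"travel":[0,0,-40],"twist":[0,0,0],"claw":1},
    {"travel":[0,0,-100],"twist":[0,0,0],"claw":1},
    {"travel":[0,0,-160],"twist":[0,0,0],"claw":1},
    {"travel":[12,-30,-180],"twist":[0,0,3],"claw":1},
    {"travel":[32,-80,-180],"twist":[0,0,6],"claw":1},
    {"travel":[52,-130,-180],"twist":[0,0,9],"claw":1},
    {"travel":[72,-180,-180],"twist":[0,0,12],"claw":1},
    {"travel":[86,-214,-175],"twist":[0,0,12],"claw":1},
    {"travel":[90,-224,-168],"twist":[0,0,12],"claw":1},
    {"travel":[90,-224,-168],"twist":[0,0,12],"claw":1},
    {"travel":[90,-224,-168],"twist":[0,0,12],"claw":1}
  ]
}}

```text
time_s: 30.38
eef_pos: [0.424, -0.043, 0.2737]
tool_rot: [[0.995, 0.103, -0.0], [0.103, -0.995, 0.0], [-0.0, -0.0, -1.0]]
force: [0.5, -0.9, -1.1]
grip_width: 0.0165
grip_force: 25.0
```

```bash
python3 - <<'E'
from h import *
a=save('side','s8')
P=np.array([.6355,-.0195]);d=np.array([.9947,.1028])
plan(*[(*(P-s/1000*d),z,5.9) for s,z in((212,.2745),(170,.2745))])
print([(round(r['conf'],2),np.round(r['location'],3)) for r in models.landmark_of('small_rod','side')[:3]])
T=np.array(get_state()['eef_pos'])
im=cv2.cvtColor(a,cv2.COLOR_RGB2BGR);u=proj('side',T-[0,0,.0165]);r=cv2.getRectSubPix(im,(80,90),tuple(u.astype(np.float32)))
r=cv2.resize(r,(533,600),interpolation=cv2.INTER_CUBIC)
for z in(.0165,.0165+.071):
  v=(proj('side',T-[0,0,z])-u)*6.667+[266,300];cv2.circle(r,tuple(int(q) for q in v),2,(0,0,255),-1)
cv2.imwrite('pics/c9.png',r)
E
```

```text
t 30.425 pos [ 0.4241 -0.0429  0.2737] yaw 5.92 tilt [-0.e+00  1.e-04 -1.e+00] F [ 0.79  0.06 -0.77] w 0.016668612699974918 24.98546114504279
(np.float64(0.4246236), np.float64(-0.0412936), 0.2745, 5.9) travel [ 0.7 -1.6 -0.8] twz 0.0
(np.float64(0.46640099999999995), np.float64(-0.036976), 0.2745, 5.9) travel [42.7 -1.6 -0.8] twz 0.0
[(0.81, array([ 0.413, -0.366,  0.094])), (0.73, array([ 0.466, -0.407,  0.093])), (0.72, array([ 0.426, -0.04 ,  0.261]))]
```

View pics/c9.png

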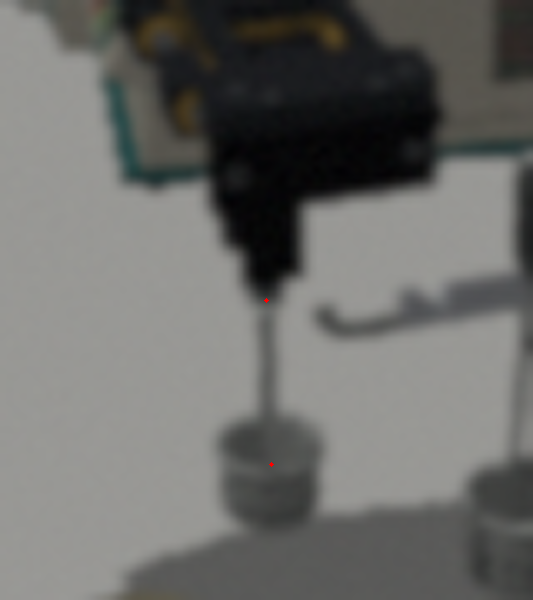

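{"api": "move_arm", "payload": {
  "moves": [
    {"travel":[12,-1.6,-1],"twist":[0,0,0],"claw":1},
    {"travel":[24,-1.6,-1],"twist":[0,0,0],"claw":1},
    {"travel":[36,-1.6,-1],"twist":[0,0,0],"claw":1},
    {"travel":[48,-1.6,-1],"twist":[0,0,0],"claw":1},
    {"travel":[55.5,-1.6,-1],"twist":[0,0,0],"claw":1},
    {"travel":[55.5,-1.6,1],"twist":[0,0,0],"claw":1},
    {"travel":[55.5,-1.6,3],"twist":[0,0,0],"claw":1},
    {"travel":[55.5,-1.6,3],"twist":[0,0,0],"claw":1}
  ]
}}

```text
time_s: 31.48
eef_pos: [0.4788, -0.0343, 0.2705]
tool_rot: [[0.994, 0.105, -0.0], [0.105, -0.994, -0.0], [-0.0, 0.0, -1.0]]
force: [0.0, 0.4, -0.6]
grip_width: 0.0166
grip_force: 25.0
```

{"api": "move_arm", "payload": {
  "moves": [
    {"travel":[0,0,0.8],"twist":[0,0,0],"claw":1},
    {"travel":[0,0,1.5],"twist":[0,0,0],"claw":1},
    {"travel":[0,0,1.5],"twist":[0,0,0],"claw":1}
  ]
}}

```text
time_s: 31.85
eef_pos: [0.4791, -0.0342, 0.2692]
tool_rot: [[0.994, 0.105, 0.0], [0.105, -0.994, -0.0], [0.0, 0.0, -1.0]]
force: [0.4, 1.1, -0.3]
grip_width: 0.0164
grip_force: 25.0
```

{"api": "move_arm", "payload": {
  "moves": [
    {"travel":[0,0,0.6],"twist":[0,0,0],"claw":1},
    {"travel":[0,0,1],"twist":[0,0,0],"claw":1},
    {"travel":[0,0,1],"twist":[0,0,0],"claw":1}
  ]
}}

```text
time_s: 32.22
eef_pos: [0.4794, -0.0341, 0.2686]
tool_rot: [[0.994, 0.105, 0.001], [0.105, -0.994, -0.0], [0.001, 0.0, -1.0]]
force: [-1.0, -0.5, 5.0]
grip_width: 0.0164
grip_force: 25.0
```

{"api": "move_arm", "payload": {
  "moves": [
    {"travel":[0,0,0.5],"twist":[0,0,0],"claw":1},
    {"travel":[0,0,0.5],"twist":[0,0,0],"claw":1}
  ]
}}

```text
time_s: 32.48
eef_pos: [0.4795, -0.0341, 0.2684]
tool_rot: [[0.994, 0.105, 0.001], [0.105, -0.994, -0.0], [0.001, 0.0, -1.0]]
force: [-2.2, -0.3, 7.4]
grip_width: 0.0165
grip_force: 25.0
```

On the strip top. Sliding inward.

{"api": "move_arm", "payload": {
  "moves": [
    {"travel":[1,0,-0.4],"twist":[0,0,0],"claw":1},
    {"travel":[2.5,0,-0.4],"twist":[0,0,0],"claw":1},
    {"travel":[2.5,0,-0.4],"twist":[0,0,0],"claw":1}
  ]
}}

```text
time_s: 32.85
eef_pos: [0.4813, -0.0339, 0.2684]
tool_rot: [[0.994, 0.105, -0.001], [0.105, -0.994, -0.0], [-0.001, 0.0, -1.0]]
force: [-5.3, 0.6, 6.9]
grip_width: 0.0161
grip_force: 25.0
```

{"api": "move_arm", "payload": {
  "moves": [
    {"travel":[1,0,-0.1],"twist":[0,0,0],"claw":1},
    {"travel":[2,0,-0.1],"twist":[0,0,0],"claw":1},
    {"travel":[2,0,-0.1],"twist":[0,0,0],"claw":1}
  ]
}}

```text
time_s: 33.22
eef_pos: [0.4832, -0.0339, 0.2684]
tool_rot: [[0.994, 0.105, -0.001], [0.105, -0.994, -0.001], [-0.001, 0.0, -1.0]]
force: [-4.3, -0.0, 5.7]
grip_width: 0.0163
grip_force: 25.0
```

{"api": "move_arm", "payload": {
  "moves": [
    {"travel":[1,0,0],"twist":[0,0,0],"claw":1},
    {"travel":[1.5,0,0],"twist":[0,0,0],"claw":1},
    {"travel":[1.5,0,0],"twist":[0,0,0],"claw":1}
  ]
}}

```text
time_s: 33.6
eef_pos: [0.4851, -0.0335, 0.2679]
tool_rot: [[0.994, 0.105, -0.0], [0.105, -0.994, 0.0], [-0.0, -0.0, -1.0]]
force: [0.5, 0.2, -0.1]
grip_width: 0.0163
grip_force: 25.0
```

{"api": "move_arm", "payload": {
  "moves": [
    {"travel":[1.4,0,0],"twist":[0,0,0],"claw":1},
    {"travel":[1.4,0,1],"twist":[0,0,0],"claw":1},
    {"travel":[1.4,0,2],"twist":[0,0,0],"claw":1},
    {"travel":[1.4,0,2],"twist":[0,0,0],"claw":1}
  ]
}}

```text
time_s: 34.1
eef_pos: [0.4864, -0.0334, 0.266]
tool_rot: [[0.994, 0.105, -0.0], [0.105, -0.994, -0.0], [-0.0, 0.0, -1.0]]
force: [-1.4, -0.6, -1.3]
grip_width: 0.0163
grip_force: 25.0
```

{"api": "move_arm", "payload": {
  "moves": [
    {"travel":[0,0,1],"twist":[0,0,0],"claw":1},
    {"travel":[0,0,1.7],"twist":[0,0,0],"claw":1},
    {"travel":[0,0,1.7],"twist":[0,0,0],"claw":1}
  ]
}}

```text
time_s: 34.48
eef_pos: [0.4865, -0.0334, 0.2645]
tool_rot: [[0.994, 0.105, 0.0], [0.105, -0.994, -0.0], [0.0, 0.0, -1.0]]
force: [-0.0, -0.3, -0.2]
grip_width: 0.016
grip_force: 25.0
```

{"api": "move_arm", "payload": {
  "moves": [
    {"travel":[0,0,0.5],"twist":[0,0,0],"claw":1},
    {"travel":[0,0,0.5],"twist":[0,0,0],"claw":1}
  ]
}}

```text
time_s: 34.72
eef_pos: [0.4866, -0.0334, 0.2643]
tool_rot: [[0.994, 0.105, 0.0], [0.105, -0.994, -0.0], [0.0, 0.0, -1.0]]
force: [-2.2, -1.2, 3.1]
grip_width: 0.0163
grip_force: 25.0
```

Seated on the floor, 4.2 mm down as with the other two. Release and retreat.

{"api": "move_arm", "payload": {
  "moves": [
    {"travel":[0,0,-0.5],"twist":[0,0,0],"claw":1},
    {"travel":[0,0,-0.5],"twist":[0,0,0],"claw":0.6},
    {"travel":[0,0,-0.5],"twist":[0,0,0],"claw":0.2},
    {"travel":[0,0,-0.5],"twist":[0,0,0],"claw":0.0},
    {"travel":[0,0,-0.5],"twist":[0,0,0],"claw":0.0},
    {"travel":[0,0,-10],"twist":[0,0,0],"claw":0.0},
    {"travel":[0,0,-40],"twist":[0,0,0],"claw":0.0},
    {"travel":[0,0,-80],"twist":[0,0,0],"claw":0},
    {"travel":[0,0,-120],"twist":[0,0,0],"claw":0},
    {"travel":[0,0,-120],"twist":[0,0,0],"claw":0},
    {"travel":[0,0,-120],"twist":[0,0,0],"claw":0},
    {"travel":[0,0,-120],"twist":[0,0,0],"claw":0}
  ]
}}

```text
time_s: 36.22
eef_pos: [0.4861, -0.0334, 0.3831]
tool_rot: [[0.994, 0.105, -0.001], [0.105, -0.994, 0.0], [-0.001, -0.0, -1.0]]
force: [0.7, -0.1, -0.5]
grip_width: 0.0435
grip_force: 0.0
```

```bash
python3 - <<'E'
from h import *
plan()
a=save('side','s9')
for n in('large_rod','middle_rod','small_rod','beaker','weight','tape'): print(n,[(round(r['conf'],2),np.round(r['location'],3)) for r in models.landmark_of(n,'side')[:3]])
r=cv2.cvtColor(a[140:280,220:400],cv2.COLOR_RGB2BGR);cv2.imwrite('pics/c10.png',cv2.resize(r,(770,600),interpolation=cv2.INTER_CUBIC))
E
```

```text
t 36.225 pos [ 0.4861 -0.0334  0.3831] yaw 6.04 tilt [-1.4e-03  1.0e-04 -1.0e+00] F [ 0.75 -0.06 -0.47] w 0.043462302723062056 0.0
large_rod [(0.75, array([ 0.57 , -0.029,  0.247]))]
middle_rod [(0.69, array([ 0.487, -0.034,  0.25 ])), (0.62, array([ 0.526, -0.033,  0.248]))]
small_rod [(0.63, array([ 0.485, -0.033,  0.255])), (0.63, array([ 0.466, -0.409,  0.092])), (0.57, array([ 0.411, -0.366,  0.09 ]))]
beaker [(0.57, array([ 0.652, -0.216,  0.001])), (0.25, array([ 0.49 , -0.033,  0.157]))]
weight [(0.73, array([ 0.414, -0.058, -0.   ]))]
tape [(0.66, array([ 0.384,  0.085, -0.001]))]
```

View pics/c10.png

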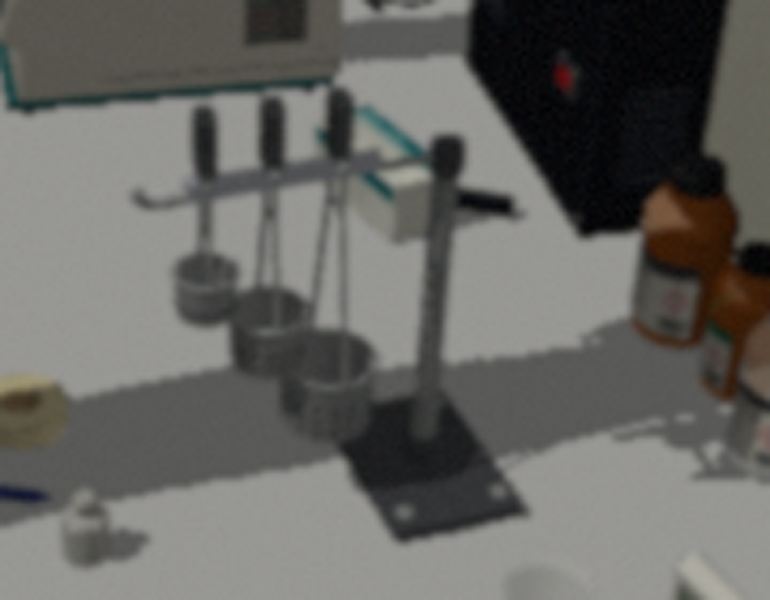

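{"api": "move_arm", "payload": {
  "moves": [
    {"travel":[0,0,0],"twist":[0,0,0],"claw":0},
    {"travel":[0,0,0],"twist":[0,0,0],"claw":0},
    {"travel":[0,0,0],"twist":[0,0,0],"claw":0},
    {"travel":[0,0,0],"twist":[0,0,0],"claw":0},
    {"travel":[0,0,0],"twist":[0,0,0],"claw":0},
    {"travel":[0,0,0],"twist":[0,0,0],"claw":0},
    {"travel":[0,0,0],"twist":[0,0,0],"claw":0},
    {"travel":[0,0,0],"twist":[0,0,0],"claw":0},
    {"travel":[0,0,0],"twist":[0,0,0],"claw":0},
    {"travel":[0,0,0],"twist":[0,0,0],"claw":0},
    {"travel":[0,0,0],"twist":[0,0,0],"claw":0},
    {"travel":[0,0,0],"twist":[0,0,0],"claw":0}
  ]
}}

```text
time_s: 38.08
eef_pos: [0.4865, -0.0334, 0.384]
tool_rot: [[0.994, 0.105, 0.0], [0.105, -0.994, -0.0], [0.0, 0.0, -1.0]]
force: [-0.1, -0.2, 0.4]
grip_width: 0.0435
grip_force: 0.0
```

```bash
python3 -c "
from h import *
print(job.finish_job())"
```

```text
the job is handed in; nothing more can be done
None
```

All three steel baskets were hung in order, large, middle and small from post to tip, each felt down about 4.2 mm into its notch (5 mm nominal) and released; the beaker, weight and tape are where they were, and I handed the job in at about 38 s (no verdict came back).

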